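# Load the tumbler barrel with a scoop of stones

### The arm

A 6-joint arm with a two-finger parallel gripper is mounted at the origin on the work surface. World frame = base frame: x ahead of the robot, y to its left, z up, the work surface at z = 0. Lengths are in m, angles in rad, forces in N, time in s.
With the tool pointing down it reaches from about 0.3 to 0.875 m from the base axis. Payload 4.2 kg.
Tool frame: the origin (TCP) lies at the very end of the fingers, on their centre line; the grasp point (between the pads) lies 19 mm behind it; z points along the fingers, y is the line along which they close (so a half turn about z gives the same grasp; the last joint's range is limited). The gripper opens to 85 mm and grips with 20 to 120 N. Pads are 22 mm wide; open, the fingers measure 114 mm over their backs; the gripper's body (76 mm by 85 mm) begins 54 mm behind the grasp point. The pads swing forward as they close: fully open they stand 13 mm farther back than shut.
Start: joints at [1.086, 0.32, 1.565, -0, 1.257, -0.02], TCP at [0.258, 0.514, 0.231] pointing down, gripper open.
Joint ranges: [-3.11, 3.11], [-0.84, 2.01], [0.21, 2.61], [-1.34, 4.49], [0.05, 2.63], [-2.56, 2.56]. Speed limits (rad/s): [2.57, 2.57, 3.14, 3.14, 3.14, 3.14].

### API

Orientations are given as [roll, pitch, yaw] about the fixed x, y, z axes, in that order (R = Rz(yaw) Ry(pitch) Rx(roll)).
In Python, from rig import r, optics, models gives the robot as it stands. Calls block until the motion is done:
- r.move_to(position, orientation): joint-space move of the TCP to a pose.
- r.move_straight(position, frame=None, velocity=0.15): straight line of the TCP; frame=None keeps the orientation; velocity is the mean speed in m/s.
- r.movej(angles): joint-space move.
- r.gripper_to(opening): finger opening in m; the grip force is fixed at half the most; returns when the fingers have stopped.
- r.dwell(seconds).
- r.solve_ik(position, orientation): joint angles nearest the present ones, or None.
- r.read_state(): the state.
- optics.camera(name): name is "side" or "top" or "wrist"; returns a dict with "pixels" (384x512x3 uint8, red, green, blue), "depth" (384x512 float32, m along the optical axis (not along the pixel's ray), 0 where there is no reading), "K" (3x3 intrinsics, pixels), "world_to_cam" (4x4, takes a point from world to camera coordinates). Camera axes: x right, y down, z forward; pixel columns grow to the right and rows downward; lengths in m; the calibration is good to about 2 mm. A picture is of the moment at which its call begins.
A pose or a line that the arm cannot do raises r.Unreachable and nothing moves.
- r.job_done(): hands the job in; it is judged then, once.
Trained networks look in a picture, given as the dict that the camera call returned (one of the last four; its "shot" number tells which), for a name from the list of things; names that differ only in an ending like _2 or _b are one class to them, and where a whole thing is asked for, a point or a joint stands for the part that bears it (a point fixed in the world has none). Each returns a list of dicts, best first, with "confidence" (0 to 1); they miss things now and then, are a little off and sometimes report something else, mostly with a low value. They report only what shows in the picture. A call takes as long as a camera call. They do not tell look-alikes from the thing itself.
- models.cut_out(picture, label): "mask" (384x512 bool, what is visible of it) and "bbox" ([centre column, centre row, width, height] in pixels, round what is visible of it).
- models.tip_of(picture, label): "point" ([column, row] in pixels: a listed point, or the origin of a listed thing).
The state is a dict: "clock": time; "qpos": joint angles; "joint_velocities": joint speeds; "tau": joint torques, N m; "tcp_pos": TCP position; "eef_rot": TCP orientation; "wrist_force": force on the tool from outside, world axes, zero at the start; "wrist_torque": the same for the moment, N m; "opening": finger opening in m; "gripper_force": force on a finger pad.
Only numpy, scipy, OpenCV 4.12 (cv2) and the standard library are available. Lean on these libraries where they do the work, as an engineer would, in place of code of your own. Each camera call takes 0.05 s, during which the arm holds its last target. There are 200 camera calls.

### The job

Pick up the aluminium scoop by its wooden grip, scoop stones out of the green tray and tip at least four of the six into the black tumbler barrel, spilling none: any stone that is not in the barrel must be back in the tray. Move the stones with the scoop only, never with the fingers, then stand the empty scoop flat on its blue mat and let go. Leave the finial, the chisel and the glue bottle alone.

Things in the scene. Friction and masses are not known exactly. Their poses are not given: they have to be found in the camera images.
- scoop: Loose aluminium bench scoop, 0.22 kg, standing on the mat. Origin under the pan (on the mat as it stands), +x to the open mouth, z up. Pan floor 2 mm thick, x -46 to +50; 95 mm wide over its side walls (2.5 mm thick, 36 mm high to x = +13, then 28 mm high to x = +41). Back wall 45 mm high at x = -47.5. An upright wooden grip stands behind the back wall.
- scoop_grip (a point): Middle of the scoop's wooden grip, at x = -58, y = 0, z = 95 of the scoop. The grip is a rectangular bar, 30 mm along the scoop's x, 24 mm along its y, from z = 52 to 130: pinch it across y from above.
- scoop_lip (a point): Middle of the scoop's front lip, on the underside of the pan floor at x = +50.
- mat: Blue mat fixed on the bench, 170 (x) by 130 (y) mm, 3 mm thick, origin under its centre; the scoop's place. The scoop must end with its origin within 50 mm of the mat's centre.
- tray: Green tray fixed to the bench, origin under its centre, long axis x. Floor 230 (x) by 113 (y) mm inside, its top 4 mm above the bench. Long sides upright, 4 mm thick, 49 mm high. Short ends slope outwards at 45 degrees from the floor's ends (x = +-115) to 49 mm high at x = +-160; on the +x end an upright backstop rises on to 90 mm. Stones start on the floor at x about 0 to +108.
- barrel: Black rubber tumbler barrel fixed upright on the bench, open at the top, origin under its centre. Outer radius 76 mm at the foot, 85 mm at the rim, 100 mm high, wall 6 mm thick.
- barrel_in (a point): Centre of the barrel's inner floor, 8 mm above the bench, z up.
- stone0: Polished, slippery flattish pebble (black), an ellipsoid 34 by 29 by 21 mm, about 28 g; origin at its centre, z along its short axis.
- stone1: Polished, slippery flattish pebble (grey), an ellipsoid 34 by 29 by 21 mm, about 28 g; origin at its centre, z along its short axis.
- stone2: Polished, slippery flattish pebble (sand), an ellipsoid 34 by 29 by 21 mm, about 28 g; origin at its centre, z along its short axis.
- stone3: Polished, slippery flattish pebble (olive), an ellipsoid 34 by 29 by 21 mm, about 28 g; origin at its centre, z along its short axis.
- stone4: Polished, slippery flattish pebble (pale grey), an ellipsoid 34 by 29 by 21 mm, about 28 g; origin at its centre, z along its short axis.
- stone5: Polished, slippery flattish pebble (brown), an ellipsoid 34 by 29 by 21 mm, about 28 g; origin at its centre, z along its short axis.
- finial: Bystander: loose turned wooden finial, 70 mm square foot, 165 mm tall with a ball of 68 mm on top; origin under its foot.
- chisel: Bystander: loose carving chisel lying flat, 190 mm long along its x (wooden handle to -x), 24 mm wide; origin on the bench under its middle.
- glue: Bystander: loose yellow glue bottle standing upright, radius 30 mm, 160 mm tall; origin under its centre.
Not all that is in view belongs to the job. Several things look just like the scoop: the one meant starts farthest to the robot's left.

How it is judged:
By the outcome, as a careful person would: the job done as asked, in the order asked, and still so for the second after the job is handed in, with the robot touching nothing.
It also fails if it takes over 64 s, if anything falls off the work surface, if the arm or the gripper's body presses on something with over 40 N, if the wrist force passes 120 N, or if a joint passes its speed limit or range.

## Working session

There is one attempt and no reset: what is moved stays moved. The work goes in short steps, each a Python script; the robot and the scene stay as the last script left them, time stands still between calls to the robot, and variables do not carry over. Pictures are saved under pics/ and viewed, at most 10 in all, crops included, and the job is handed in when it is done.

```bash
ls; mkdir -p pics; cat > h.py <<'E'
import numpy as np, cv2
from rig import r, optics, models
def world(p, mask=None):
    K=p["K"]; d=p["depth"]; v,u=np.mgrid[0:384,0:512]
    P=np.stack([(u-K[0,2])/K[0,0]*d,(v-K[1,2])/K[1,1]*d,d,np.ones_like(d)],-1)
    W=P@np.linalg.inv(p["world_to_cam"]).T
    return W[...,:3]
def save(p,n): cv2.imwrite("pics/"+n,p["pixels"][...,::-1])
E
python3 - <<'E'
from h import *
for n in("top","side"):
    p=optics.camera(n); save(p,n+"1.png"); W=world(p); np.savez("pics/"+n+"1.npz",W=W,**p)
    C=np.linalg.inv(p["world_to_cam"]); print(n,C[:3,3].round(3),C[:3,2].round(2),p["K"][0,0])
    for l in ["scoop","mat","tray","barrel","stone0","finial","chisel","glue"]:
        for m in models.cut_out(p,l):
            if m["confidence"]<.3: continue
            w=W[m["mask"]&(p["depth"]>0)]
            print(l,round(m["confidence"],2),np.round(m["bbox"]),np.median(w,0).round(3),w.min(0).round(3),w.max(0).round(3))
    for l in ["scoop_grip","scoop_lip"]:
        print(l,[(np.round(m["point"]),round(m["confidence"],2)) for m in models.tip_of(p,l)])
print(r.read_state())
E
```

```text
pics
top [0.417 0.017 1.241] [ 0.09 -0.   -1.  ] 428.7918349498201
scoop 0.78 [381. 298.  43.  37.] [ 0.241 -0.354  0.005] [ 0.19  -0.406 -0.006] [ 0.286 -0.283  0.136]
scoop 0.68 [259. 218.  40.  50.] [ 0.466 -0.011  0.007] [ 0.394 -0.066 -0.002] [0.527 0.052 0.138]
scoop 0.66 [339.  98.  40.  64.] [ 0.799 -0.245  0.005] [ 0.721 -0.304 -0.005] [ 0.872 -0.176  0.138]
mat 0.95 [256. 221.  51.  63.] [0.414 0.02  0.004] [ 0.363 -0.07  -0.004] [0.536 0.072 0.137]
tray 0.95 [335. 198.  67. 125.] [ 0.495 -0.226  0.01 ] [ 0.345 -0.316 -0.005] [ 0.679 -0.132  0.097]
barrel 0.84 [167. 195.  65.  66.] [0.523 0.254 0.011] [ 0.433  0.156 -0.   ] [0.6   0.349 0.106]
stone0 0.62 [340. 167.  12.  10.] [ 0.604 -0.236  0.023] [ 0.591 -0.256  0.002] [ 0.623 -0.221  0.032]
stone0 0.56 [344. 194.   8.   8.] [ 0.53  -0.248  0.024] [ 0.519 -0.261  0.014] [ 0.539 -0.234  0.029]
stone0 0.53 [321. 171.  12.  10.] [ 0.595 -0.183  0.023] [ 0.583 -0.199  0.014] [ 0.61  -0.169  0.03 ]
stone0 0.41 [338. 181.  16.   9.] [ 0.565 -0.231  0.023] [ 0.554 -0.247  0.011] [ 0.58  -0.218  0.032]
stone0 0.39 [325. 198.  14
[... 1403 characters left out ...]
6.]), 0.58)]
{'clock': 1.1, 'qpos': array([ 1.08600356e+00,  3.19609432e-01,  1.56450752e+00,  1.16261354e-05,
        1.25739920e+00, -1.99876521e-02]), 'joint_velocities': array([ 0.00047919,  0.00055989,  0.00055722,  0.00147031, -0.00184518,
        0.00012931]), 'tau': array([ 7.06345818e-04, -4.15421641e+01, -2.34423029e+01,  2.05823062e-04,
        2.18805367e-04, -5.56193001e-06]), 'tcp_pos': array([0.2577383 , 0.51401325, 0.23132959]), 'eef_rot': array([ 3.14151595e+00, -9.52903970e-06,  2.67678395e+00]), 'wrist_force': array([ 0.54424763, -0.0113713 , -1.21795628]), 'wrist_torque': array([-0.00051837, -0.00279395,  0.04239451]), 'gripper_force': 0.0, 'opening': 0.08520498250151178}
```

```bash
python3 -c "
import cv2
a=cv2.imread('pics/top1.png');b=cv2.imread('pics/side1.png')
cv2.imwrite('pics/both.png',cv2.resize(cv2.hconcat([a,b]),(800,300)))
cv2.imwrite('pics/topb.png',cv2.resize(a,(800,600)))"
```

```text
(no output)
```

View pics/topb.png

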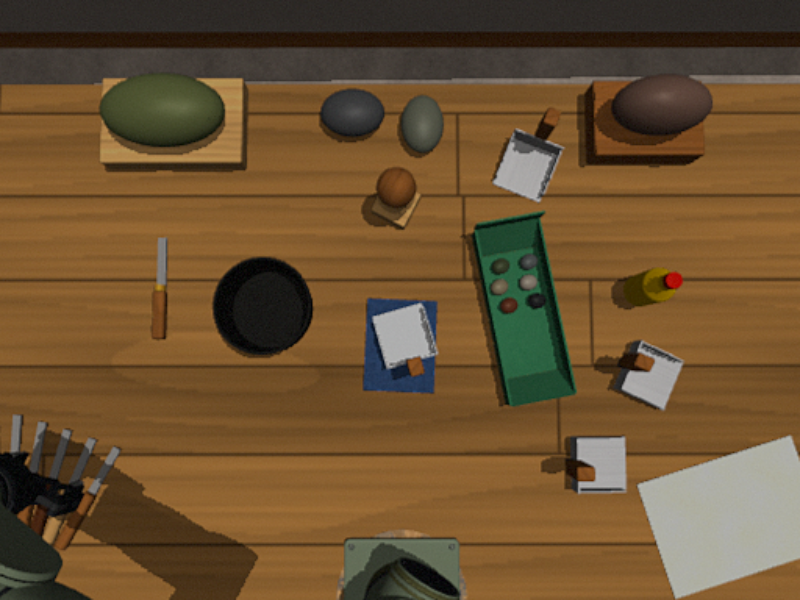

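View pics/side1.png

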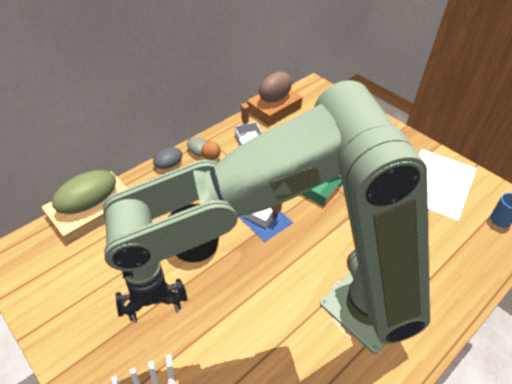

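The top view (800x600) shows our scoop on the blue mat at about (405,340), the leftmost of four look-alikes. Its mouth points up the picture, which is +x. The tray is at (525,310) with its backstop at the top and the six stones at about (515,285). The barrel is at (263,307), the finial at (396,190), the chisel at (160,290) and the glue at (655,287). The side view shows the same layout, partly hidden by the arm.

```bash
python3 - <<'E'
from h import *
z=np.load("pics/top1.npz"); W=z["W"]; u=z["pixels"].astype(int)
X=W[...,0];Y=W[...,1];Z=W[...,2]
def reg(x0,x1,y0,y1,z0,z1): return (X>x0)&(X<x1)&(Y>y0)&(Y<y1)&(Z>z0)&(Z<z1)
def rect(m,n):
    p=W[m][:,:2].astype(np.float32); c,s,a=cv2.minAreaRect(p); print(n,len(p),np.round(c,3),np.round(s,3),round(a,1),"zmed",np.median(W[m][:,2]).round(4)); return c
rect(reg(.36,.46,-.08,.06,.122,.145),"grip top")
rect(reg(.38,.56,-.09,.08,.022,.052),"scoop walls")
rect(reg(.3,.7,-.35,-.1,.042,.056),"tray rim")
rect(reg(.3,.72,-.35,-.1,.08,.1),"backstop")
b=reg(.4,.65,.1,.4,.094,.11); p=W[b][:,:2].astype(np.float32); print("barrel rim",cv2.minEnclosingCircle(p),len(p))
m=(u[...,2]>u[...,0]+25)&reg(.3,.6,-.1,.1,-.01,.012); rect(m,"mat")
print("bench z",np.median(Z[reg(.25,.35,-.1,.2,-.02,.02)]))
rect(reg(.62,.76,-.05,.08,.05,.2),"finial")
# IK test for pour yaws: lip at barrel centre
from scipy.spatial.transform import Rotation as R
B=np.array([.522,.252])
for tilt in(-20,0,40,65,75):
  o=[]
  for yaw in range(-180,180,20):
    S=R.from_euler('ZY',[yaw,tilt],degrees=True)
    for k in(0,180):
        T=S*R.from_euler('x',180,degrees=True)*R.from_euler('z',k,degrees=True)
        lip=np.array([B[0],B[1],.11]); g=lip+S.apply([-.108,0,.081])
        q=r.solve_ik(g,T.as_euler('xyz'))
        if q is not None: o.append((yaw,k,np.round(q,1).tolist()))
  print(tilt,*o,sep="\n ")
E
```

```text
grip top 108 [ 0.413 -0.022] [0.03  0.024] 15.1 zmed 0.1337
scoop walls 94 [ 0.464 -0.007] [0.088 0.095] 16.1 zmed 0.0401
tray rim 771 [ 0.51  -0.221] [0.323 0.123] 10.6 zmed 0.0487
backstop 96 [ 0.67  -0.192] [0.005 0.12 ] 11.1 zmed 0.0902
barrel rim ((0.5166075229644775, 0.2394053190946579), 0.08498552441596985) 485
mat 1237 [0.45  0.001] [0.128 0.168] 87.6 zmed 0.0043
bench z 0.0011305053358016126
finial 612 [0.711 0.009] [0.066 0.064] 89.9 zmed 0.1537
-20
 (-180, 0, [0.3, 0.7, 1.1, 0.1, 1.7, -1.3])
 (-180, 180, [0.3, 0.7, 1.1, 0.1, 1.7, 1.9])
 (-160, 0, [0.4, 0.8, 1.0, 0.0, 1.7, -1.5])
 (-160, 180, [0.4, 0.8, 1.0, 0.0, 1.7, 1.6])
 (-140, 0, [0.5, 0.8, 1.0, -0.1, 1.7, -1.8])
 (-140, 180, [0.5, 0.8, 1.0, -0.1, 1.7, 1.4])
 (-120, 0, [0.6, 0.7, 1.1, -0.1, 1.6, -2.0])
 (-120, 180, [0.6, 0.7, 1.1, -0.1, 1.6, 1.1])
 (-100, 0, [0.7, 0.7, 1.3, -0.2, 1.5, -2.2])
 (-100, 180, [0.7, 0.7, 1.3, -0.2, 1.5, 0.9])
 (-80, 0, [0.8, 0.6, 1.4, -0.3, 1.4, -2.4])
 (-80, 180, [0.8, 0.6, 1.4, -0.3, 1.4, 0.7])
 (-60, 180, [0.8, 0.5, 1.6, -0.4, 1.2, 0.5])
 (-40, 180, [0.9, 0.3, 1.8, -0.4, 1.0, 0.2])
 (-20,
[... 5275 characters left out ...]
])
 (-40, 0, [0.0, 0.8, 1.2, 0.8, 2.1, 2.3])
 (-40, 180, [0.0, 0.8, 1.2, 0.8, 2.1, -0.8])
 (-20, 0, [0.1, 1.0, 1.0, 0.7, 2.4, 2.3])
 (-20, 180, [0.1, 1.0, 1.0, 0.7, 2.4, -0.9])
 (0, 0, [0.3, 1.1, 0.7, 0.5, 2.6, 2.1])
 (0, 180, [0.3, 1.1, 0.7, 0.5, 2.6, -1.1])
 (60, 0, [0.7, 1.0, 0.8, -0.6, 2.5, 0.9])
 (60, 180, [0.7, 1.0, 0.8, -0.6, 2.5, -2.2])
 (80, 0, [0.8, 0.9, 1.1, -0.8, 2.3, 0.8])
 (80, 180, [0.8, 0.9, 1.1, -0.8, 2.3, -2.3])
 (100, 0, [0.9, 0.8, 1.3, -0.9, 2.0, 0.8])
 (100, 180, [0.9, 0.8, 1.3, -0.9, 2.0, -2.3])
 (120, 0, [1.0, 0.7, 1.6, -1.1, 1.7, 0.8])
 (120, 180, [1.0, 0.7, 1.6, -1.1, 1.7, -2.3])
 (140, 0, [1.1, 0.5, 1.9, -1.2, 1.5, 0.9])
 (140, 180, [1.1, 0.5, 1.9, -1.2, 1.5, -2.3])
```

```bash
cat >> h.py <<'E'
from scipy.spatial.transform import Rotation as R
TZ=0.081   # TCP height in scoop frame
def pose(point, at, yaw, tilt=0, tz=TZ):
    """TCP pose so that scoop-frame point `point` lies at world `at`; tilt>0 is mouth down"""
    S=R.from_euler('ZY',[yaw,tilt],degrees=True)
    T=S*R.from_euler('x',180,degrees=True)
    return np.array(at)+S.apply(np.array([-.058,0,tz])-np.array(point)), T.as_euler('xyz')
def rect(W,m,n):
    p=W[m][:,:2].astype(np.float32); c,s,a=cv2.minAreaRect(p)
    print(n,len(p),np.round(c,4),np.round(s,4),round(a,1),"zmed",np.median(W[m][:,2]).round(4))
def reg(W,x0,x1,y0,y1,z0,z1):
    lo=np.array([x0,y0,z0]);hi=np.array([x1,y1,z1]); return ((W>lo)&(W<hi)).all(-1)
E
python3 - <<'E'
from h import *
def step(n,a,b):
    p=optics.camera("wrist"); save(p,n+".png"); W=world(p); np.savez("pics/"+n+".npz",W=W,**p); return p,W
r.move_to([.49,-.215,.36],pose([0,0,0],[0,0,0],11)[1])
p,W=step("wt",0,0)
rect(W,reg(W,.3,.7,-.35,-.1,.042,.056),"tray rim"); rect(W,reg(W,.3,.72,-.35,-.1,.08,.1),"backstop")
c,s=np.cos(np.radians(10.8)),np.sin(np.radians(10.8))
for l in["stone%d"%i for i in range(6)][:1]:
    for m in models.cut_out(p,l):
        w=np.median(W[m["mask"]&(p["depth"]>0)],0); d=w[:2]-[.51,-.221]
        print(l,round(m["confidence"],2),np.round(m["bbox"]),w.round(3),"tray xy",np.round([c*d[0]+s*d[1],-s*d[0]+c*d[1]],3))
r.move_to([.413,-.022,.27],pose([0,0,0],[0,0,0],15.5)[1])
p,W=step("ws",0,0)
rect(W,reg(W,.36,.46,-.08,.06,.122,.145),"grip top"); rect(W,reg(W,.38,.56,-.09,.08,.022,.052),"walls")
print(r.read_state()["clock"])
a=cv2.imread('pics/wt.png');b=cv2.imread('pics/ws.png')
cv2.imwrite('pics/w2.png',cv2.resize(cv2.hconcat([a,b]),(800,300)))
E
```

```text
tray rim 3158 [ 0.5082 -0.221 ] [0.3235 0.1214] 10.6 zmed 0.0487
backstop 96 [ 0.6662 -0.1909] [0.001  0.1198] 10.8 zmed 0.0821
stone0 0.81 [287. 124.  26.  18.] [ 0.531 -0.249  0.023] tray xy [ 0.016 -0.031]
stone0 0.79 [254.  69.  21.  24.] [ 0.594 -0.185  0.022] tray xy [0.089 0.02 ]
stone0 0.78 [248. 124.  19.  16.] [ 0.522 -0.198  0.022] tray xy [0.016 0.02 ]
stone0 0.76 [282.  97.  17.  18.] [ 0.564 -0.233  0.023] tray xy [ 0.051 -0.022]
stone0 0.59 [288.  72.  19.  19.] [ 0.601 -0.236  0.023] tray xy [ 0.087 -0.032]
stone0 0.57 [246.  98.  27.  23.] [ 0.556 -0.181  0.022] tray xy [0.052 0.031]
grip top 922 [ 0.4112 -0.0218] [0.0297 0.0235] 15.0 zmed 0.1334
walls 1027 [ 0.4623 -0.0069] [0.0894 0.0956] 15.9 zmed 0.038
4.8917
```

View pics/w2.png

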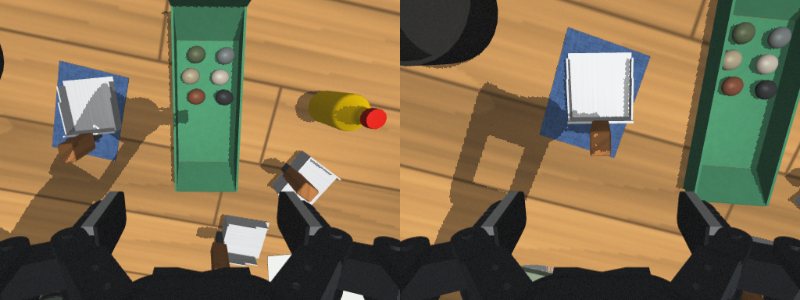

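The left wrist view shows the tray with stones in three rows of two at about (190-225, 55-97), against nothing yet. The right view shows our scoop on its mat, grip at (600,138), nicely aligned with the fingers. Next I grasp it.

```bash
sed -i 's/^TZ=.*/TZ=0.079/' h.py; cat >> h.py <<'E'
TC=np.array([.508,-.221]); TY=10.7
G=np.array([-.058,0,0]); LIP=np.array([.05,0,0])
def tray(x,y,z):
    c,s=np.cos(np.radians(TY)),np.sin(np.radians(TY)); return np.array([TC[0]+c*x-s*y,TC[1]+s*x+c*y,z])
def go(point,at,yaw,tilt=0,v=.15):
    p,o=pose(point,at,yaw,tilt); r.move_straight(p,o,v)
def st(n=""):
    s=r.read_state(); print(n,round(s["clock"],2),"F",s["wrist_force"].round(2),"M",s["wrist_torque"].round(3),"op",round(s["opening"],4),"gf",round(s["gripper_force"],1),"p",s["tcp_pos"].round(4))
E
python3 - <<'E'
from h import *
g=[.411,-.022]
p,o=pose(G,[*g,.003],15.3)
r.move_straight(p,o,.12); st("down")
r.gripper_to(.02); st("closed")
r.move_straight(p+[0,0,.08],None,.12); st("up")
# over the tray, lip at tray x=-16
go(LIP,tray(-.016,-.001,.075),TY,0,.2); st("over tray")
go(LIP,tray(-.016,-.001,.03),TY,4,.12); r.dwell(.2); st("in")
p=optics.camera("wrist"); save(p,"w3.png")
q=optics.camera("top"); save(q,"t3.png")
a=cv2.imread('pics/w3.png');b=cv2.imread('pics/t3.png')[90:300,200:480]
cv2.imwrite('pics/w3b.png',cv2.hconcat([cv2.resize(a,(400,300)),cv2.resize(b,(400,300))]))
E
```

```text
down 6.61 F [-0.08  0.71 -0.31] M [-0.031 -0.043  0.009] op 0.0853 gf 0.0 p [ 0.4115 -0.022   0.0825]
closed 7.2 F [ 0.19 -0.3   3.86] M [0.044 0.113 0.063] op 0.0234 gf 59.2 p [ 0.4111 -0.022   0.0822]
up 8.02 F [-0.16  0.51 -2.96] M [-0.08   0.067  0.004] op 0.023 gf 58.6 p [ 0.4102 -0.0219  0.1612]
over tray 9.29 F [-0.07  1.05 -1.78] M [ 0.034  0.079 -0.   ] op 0.0233 gf 58.6 p [ 0.3862 -0.2442  0.1538]
in 9.96 F [ 0.48  0.4  -2.61] M [ 0.037 -0.058 -0.038] op 0.0232 gf 58.6 p [ 0.3922 -0.2442  0.1171]
```

View pics/w3b.png

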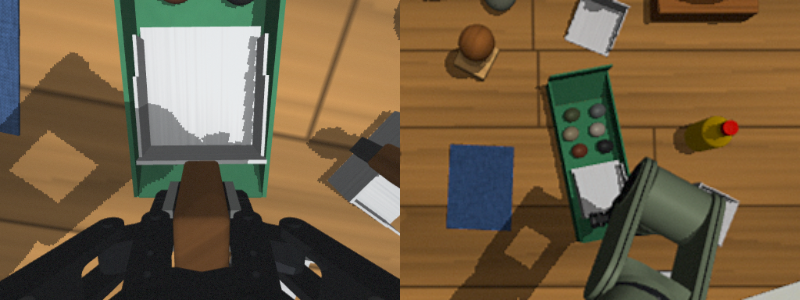

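The scoop is held squarely and sits inside the tray between its walls, with the lip just short of the brown and black stones (left view, lip at row 28). Next: touch the floor, push, then scoop up the slope.

```bash
python3 - <<'E'
from h import *
go(LIP,tray(-.016,-.001,.010),TY,4,.08); r.dwell(.15); f0=r.read_state()["wrist_force"][2]
z=.009
while z>.000:
    go(LIP,tray(-.016,-.001,z),TY,4,.03); r.dwell(.05)
    f=np.mean([r.read_state()["wrist_force"][2]]); print(round(z,4),round(f-f0,2))
    if f-f0>3: break
    z-=.001
z+=.0003; print("floor lip z",z)
st("start push")
for x in(.03,.06,.085,.105):
    go(LIP,tray(x,-.001,z),TY,4,.09); st(x)
p=optics.camera("wrist"); save(p,"w4.png")
open("lipz","w").write(str(z))
E
```

```text
0.009 0.28
0.008 0.33
0.007 0.39
0.006 -0.49
0.005 0.19
0.004 1.38
0.003 6.65
floor lip z 0.0033
start push 12.71 F [-3.6   0.03  4.11] M [0.185 0.014 0.013] op 0.0236 gf 59.7 p [ 0.392  -0.2441  0.0901]
0.03 13.37 F [1.35 0.28 2.02] M [ 0.163 -0.796 -0.087] op 0.0233 gf 59.4 p [ 0.4383 -0.2355  0.0897]
0.06 13.85 F [ 0.07 -0.31  3.54] M [ 0.064 -0.525  0.033] op 0.0236 gf 59.5 p [ 0.4669 -0.23    0.0899]
0.085 14.28 F [ 1.52 -0.63  2.39] M [ 0.09  -0.641 -0.038] op 0.0236 gf 59.0 p [ 0.4914 -0.2252  0.0895]
0.105 14.65 F [-1.28 -0.45  3.34] M [-0.046 -0.395  0.04 ] op 0.0235 gf 59.1 p [ 0.5106 -0.2215  0.0895]
```

View pics/w4.png

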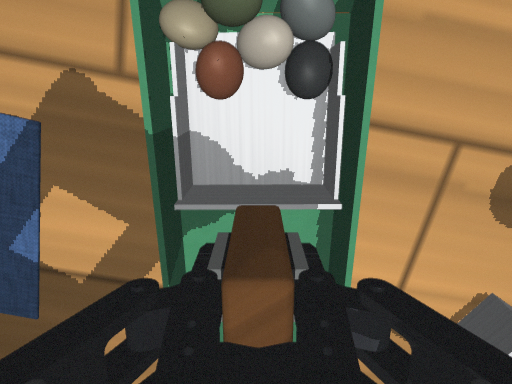

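Brown, pale grey and black are in the pan. Sand, olive and grey are piled against the slope ahead of the lip (rows 0-45). I carry on up the slope, tilting the scoop back.

```bash
python3 - <<'E'
from h import *
z=float(open("lipz").read())
go(LIP,tray(.112,-.001,z+.0005),TY,4,.06); st()
for s,t in((.005,0),(.012,-4),(.02,-8),(.03,-14),(.038,-19)):
    go(LIP,tray(.113+s,-.001,z+.0015+s),TY,t,.06); st(s)
go(LIP,tray(.145,-.001,.075),TY,-24,.08); r.dwell(.2); st("up")
p=optics.camera("wrist"); save(p,"w5.png"); q=optics.camera("top"); save(q,"t5.png")
a=cv2.imread('pics/w5.png');b=cv2.imread('pics/t5.png')[90:300,200:480]
cv2.imwrite('pics/w5b.png',cv2.hconcat([cv2.resize(a,(400,300)),cv2.resize(b,(400,300))]))
E
```

```text
14.97 F [-2.54 -0.28  3.61] M [-0.131  0.183  0.034] op 0.0237 gf 59.2 p [ 0.5168 -0.2201  0.0899]
0.005 15.22 F [-0.79  0.45 -3.52] M [-0.027  0.244 -0.011] op 0.0233 gf 59.0 p [ 0.5158 -0.2196  0.0876]
0.012 15.47 F [-0.25 -0.11 -3.78] M [-0.074  0.279 -0.002] op 0.0234 gf 59.0 p [ 0.5187 -0.2196  0.0875]
0.02 15.72 F [-0.48 -0.19 -3.96] M [-0.067  0.411  0.057] op 0.0235 gf 59.0 p [ 0.5223 -0.2191  0.0877]
0.03 15.98 F [ 0.24 -0.05 -3.39] M [-0.106  0.432 -0.04 ] op 0.0236 gf 59.1 p [ 0.526  -0.2182  0.0849]
0.038 16.27 F [ 1.06  0.27 -4.26] M [-0.017  0.612  0.022] op 0.0235 gf 59.1 p [ 0.5307 -0.2175  0.0821]
up 16.9 F [-0.33 -0.08 -4.07] M [-0.147  0.68   0.062] op 0.0234 gf 59.2 p [ 0.5226 -0.2192  0.103 ]
```

View pics/w5b.png

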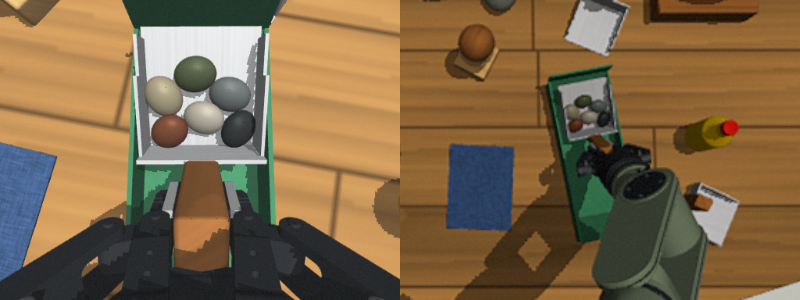

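All six stones lie in the pan (left view, around (200,100)), and the tray is empty. I carry them to the barrel and tip.

```bash
cat >> h.py <<'E'
B=np.array([.517,.239]); PY=80
def bar(d,z): a=np.radians(PY); return np.array([B[0]+d*np.cos(a),B[1]+d*np.sin(a),z])
E
python3 - <<'E'
from h import *
go(LIP,tray(.135,0,.15),TY,-24,.12)
go(LIP,tray(.06,0,.22),TY,-22,.15)
go(LIP,[.54,-.11,.24],30,-22,.15)
go(LIP,[.54,.03,.24],55,-22,.15); st("mid")
go(LIP,bar(-.04,.22),PY,-22,.15)
go(LIP,bar(0,.20),PY,-20,.1); st("above barrel")
p=optics.camera("wrist"); save(p,"w6.png")
go(LIP,bar(-.01,.15),PY,0,.1)
go(LIP,bar(-.01,.125),PY,22,.1)
go(LIP,bar(-.01,.11),PY,42,.1); r.dwell(.2)
go(LIP,bar(-.01,.10),PY,60,.1)
go(LIP,bar(-.01,.10),PY,72,.1); r.dwell(.6); st("poured")
q=optics.camera("top"); save(q,"t6.png");p=optics.camera("side"); save(p,"s6.png")
a=cv2.imread('pics/w6.png');b=cv2.imread('pics/t6.png')[60:360,60:460];c=cv2.imread('pics/s6.png')[100:340,100:420]
cv2.imwrite('pics/w6b.png',cv2.vconcat([cv2.hconcat([cv2.resize(a,(400,300)),cv2.resize(b,(400,300))]),cv2.hconcat([cv2.resize(c,(400,300)),np.zeros((300,400,3),np.uint8)])]))
E
```

```text
mid 20.07 F [-0.51 -1.02 -3.96] M [-0.445  0.362 -0.003] op 0.0231 gf 59.2 p [ 0.4654 -0.0767  0.2726]
above barrel 21.82 F [-0.53 -0.8  -3.98] M [-0.596  0.104  0.004] op 0.023 gf 59.2 p [0.4946 0.1122 0.2374]
poured 25.29 F [-0.39 -0.16 -1.87] M [ 0.88 -0.15 -0.02] op 0.0232 gf 59.6 p [0.5225 0.2702 0.2272]
```

View pics/w6b.png

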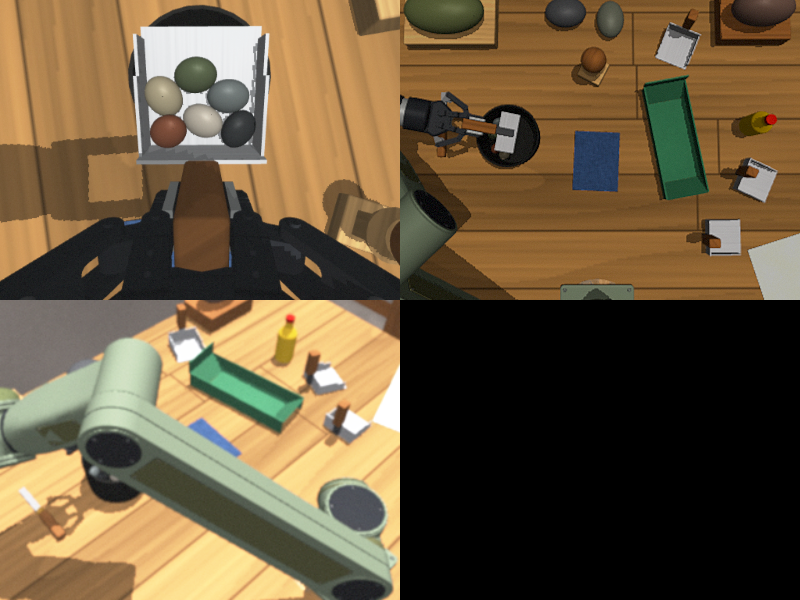

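The six stones were still in the pan before the pour (top left). Afterwards the top view shows the scoop tipped in the barrel, and the tray and bench are clear. The measured load fell back to the scoop's own weight. Next I return the scoop to the mat.

```bash
python3 - <<'E'
from h import *
go(LIP,bar(-.01,.16),PY,60,.12)
go(LIP,bar(-.02,.22),PY,25,.12)
go(LIP,bar(-.05,.22),PY,0,.12)
c=optics.camera("wrist"); save(c,"w7.png")
O=np.zeros(3)
go(O,[.49,.08,.2],50,0,.18)
go(O,[.463,-.004,.12],15,0,.18)
go(O,[.463,-.004,.012],15,0,.12); r.dwell(.2); f0=r.read_state()["wrist_force"][2]
z=.008
while z>-.002:
    go(O,[.463,-.004,z],15,0,.03); r.dwell(.05); f=r.read_state()["wrist_force"][2]
    print(round(z,4),round(f-f0,2))
    if f-f0>2.5: break
    z-=.001
st("placed")
r.gripper_to(.085); r.dwell(.3); st("open")
p,o=pose(O,[.463,-.004,.15],15); r.move_straight(p,None,.12)
r.move_to([.3,-.02,.33],o); st("clear")
for n in("top","wrist"):
    q=optics.camera(n); save(q,n[0]+"8.png"); W=world(q); print(n)
    if n=="top":
        for l in("stone0","finial","chisel","glue"):
            for m in models.cut_out(q,l):
                if m["confidence"]>.3: print(l,round(m["confidence"],2),np.median(W[m["mask"]&(q["depth"]>0)],0).round(3))
    rect(W,reg(W,.36,.46,-.08,.06,.122,.145),"grip top"); rect(W,reg(W,.38,.56,-.09,.08,.022,.052),"walls")
    m=reg(W,.41,.52,-.06,.05,-.01,.02); A=W[m]; print("pan floor plane",np.linalg.lstsq(np.c_[A[:,:2],np.ones(len(A))],A[:,2],rcond=None)[0].round(3))
a=cv2.imread('pics/w8.png');b=cv2.imread('pics/t8.png')[60:360,60:460];c=cv2.imread('pics/w7.png');d=cv2.imread('pics/t8.png')[140:260,90:250]
f=lambda x:cv2.resize(x,(400,300))
cv2.imwrite('pics/w8b.png',cv2.vconcat([cv2.hconcat([f(a),f(b)]),cv2.hconcat([f(c),f(np.clip(d.astype(float)*2.5,0,255).astype(np.uint8))])]))
E
```

```text
0.008 -0.15
0.007 0.28
0.006 0.73
0.005 -0.31
0.004 1.29
0.003 2.38
0.002 12.93
placed 32.82 F [-2.95 -0.7  10.52] M [0.062 0.556 0.041] op 0.0238 gf 61.1 p [ 0.4073 -0.019   0.0821]
open 33.74 F [-0.66 -0.99  0.12] M [ 0.042  0.031 -0.001] op 0.0847 gf 0.0 p [ 0.407 -0.019  0.081]
clear 35.77 F [ 0.97 -0.42 -0.91] M [-0.009 -0.01   0.012] op 0.0852 gf 0.0 p [ 0.3003 -0.02    0.3292]
top
stone0 0.6 [0.516 0.245 0.026]
stone0 0.59 [0.521 0.243 0.014]
stone0 0.51 [0.488 0.283 0.028]
stone0 0.49 [0.528 0.295 0.027]
stone0 0.42 [0.536 0.267 0.03 ]
stone0 0.41 [0.471 0.261 0.027]
finial 0.7 [0.698 0.01  0.147]
chisel 0.89 [0.54  0.442 0.017]
glue 0.89 [ 0.547 -0.427  0.106]
grip top 107 [ 0.4096 -0.0189] [0.0293 0.0238] 17.5 zmed 0.134
walls 89 [ 0.4614 -0.0046] [0.0887 0.0948] 15.5 zmed 0.0398
pan floor plane [0.002 0.004 0.005]
wrist
grip top 833 [ 0.4076 -0.0186] [0.03   0.0239] 15.1 zmed 0.1334
walls 646 [ 0.4497 -0.0074] [0.0696 0.0951] 15.4 zmed 0.0394
pan floor plane [ 0.007 -0.004  0.002]
```

View pics/w8b.png

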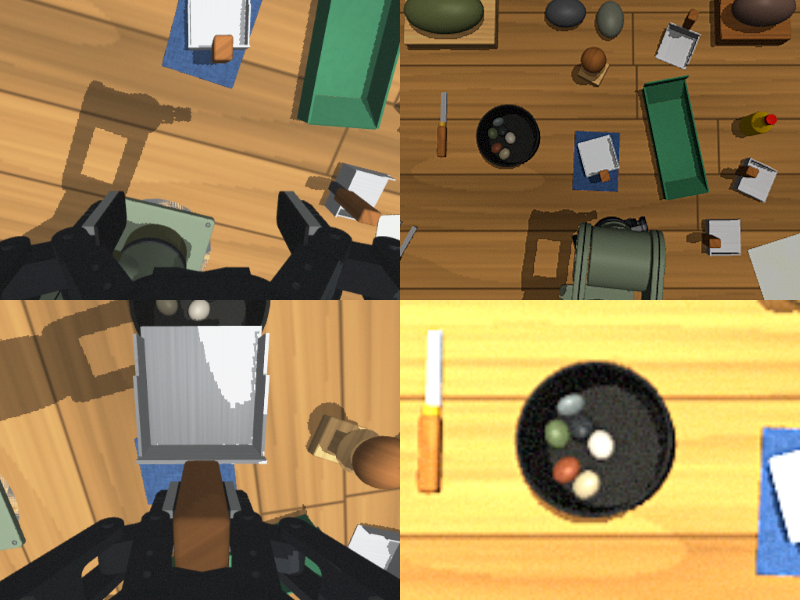

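All six stones are in the barrel (bottom right, around (580,440)). The scoop stands flat and empty on the mat, the bystanders have not moved, and the gripper is clear.

```bash
python3 -c "
from rig import r
print(r.job_done())"
```

```text
the job is handed in; nothing more can be done
None
```

The job is handed in: all six stones are in the barrel with none spilled, and the empty scoop stands flat on its mat, released; the finial, chisel and glue bottle were left alone, and it took about 36 s.

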